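# Open the clean-air blower's choke fully

## Robot

A 6-joint arm with a two-finger parallel gripper is mounted at the origin on the work surface. World frame = base frame: x ahead of the robot, y to its left, z up, the work surface at z = 0. Lengths are in mm, angles in rad, forces in N, time in s.
With the tool pointing down it reaches from about 350 to 975 mm from the base axis. Payload 7.1 kg.
Tool frame: the origin (TCP) lies between the finger pads; the fingertips stand 8 mm ahead of it and the grasp point (between the pads) lies 11 mm behind it; x points along the fingers, y is the direction in which the jaws open and shut, and the axes are right-handed (so a half turn about x gives the same grasp; the last joint's range is limited). The gripper opens to 88 mm and grips with 3 to 60 N. Pads are 20 mm wide; open, the fingers measure 115 mm over their backs; the gripper's body (75 mm by 178 mm) begins 61 mm behind the grasp point.
Start: joints at [1.166, 0.423, 1.63, -0, 1.089, -0.019], TCP at [235.155, 579.057, 230.675] pointing down, gripper open.
Joint ranges: [-3, 3], [-0.9, 2.11], [0.09, 2.58], [-1.31, 4.45], [0.11, 2.69], [-2.54, 2.54]. Speed limits (rad/s): [2.39, 2.39, 3.01, 3.14, 3.14, 3.14].

## Interface

Orientations are given as a rotation vector (axis times angle).
In Python, from workcell import ctrl gives the robot as it stands.
- The arm moves only by the tool apply_moves, never from a script. Its argument "increments" is a list of rows, each an object with "gripper": the opening in per cent of the stroke, from 0 (shut) to 100 (fully open); "delta_pos": the shift along the tool's x, y, z in cm, a list of three; "dr": the turn, a rotation vector about the tool's x, y, z in rad, a list of three. In form: [{"gripper": gripper, "delta_pos": [dx, dy, dz], "dr": [ax, ay, az]}, ...]. A call has exactly 5 rows; each row shifts and turns the commanded pose from where the row before left it, along the tool's axes as they then stand; what a row does not reach is not made up. A row lasts 1/12 s, in which the tool goes at most 41.7 mm and 7.16 degrees, less where a joint would pass 70% of its speed; a pose out of reach is approached as far as the arm can. A call with a gripper value outside its range is refused whole. The fingers move at their own pace and stop on an object; the grip force is fixed at half the most. Time passes only in rows, so rows that do not move let the fingers close, or fill a call up. It gives the time, the measured TCP pose, the force and the opening at its end, in the units of the state.
- ctrl.get_obs(): the state, without advancing time (a new reading comes with each control period).
- ctrl.get_image(name): name is "scene" or "top"; returns a dict with "img" (480x640x3 uint8, red, green, blue), "range_z" (480x640 float32, mm along the optical axis (not along the pixel's ray), 0 where there is no reading), "mtx" (3x3 intrinsics, pixels), "rvec" (rotation vector, rad) and "tvec" (3), from world to camera coordinates, as OpenCV has them. Camera axes: x right, y down, z forward; pixel columns grow to the right and rows downward; lengths in mm; the calibration is good to about 2 mm. A picture is of the moment at which its call begins.
- ctrl.close_job(): hands the job in, once; it reports no verdict.
The state is a dict: "t": time; "qpos": joint angles; "qvel": joint speeds; "joint_torque": joint torques, N m; "ee_pos": TCP position; "orientation": TCP orientation; "ft_force": force on the tool from outside, world axes, zero at the start; "moment": the same for the moment, N m; "width": finger opening in mm.
Only numpy, scipy, OpenCV 4.12 (cv2) and the standard library are available. Lean on these libraries where they do the work, as an engineer would, in place of code of your own. Each camera call takes 0.05 s, during which the arm holds its last target. There are 200 camera calls.

## Task

Open the air intake of the clean-air blower all the way for the day's transfers: with the closed fingertips against the side of the upright black grip, push the choke lever on top of the blower round past the half-open click until it rests against its far stop, and leave it there. Only push it: do not take the grip between the fingers or force it hard against the stop, and leave the glassware and the tool pot standing where they are.

Things in the scene. Friction and masses are not known exactly. Their poses are not given: they have to be found in the camera images.
- blower: Cream sheet-metal box on rubber feet, 300 (x) x 360 (y) x 162 mm high, heavy, fixed on the bench, turned up to 30 degrees either way. Origin: centre of its underside, on the bench; z up. Its -x face (gauge, switch) looks towards the robot, its +x face is the air outlet. Flat top 162 mm above the bench.
- intake_axis (a point): Centre of the round intake register in the blower's top (steel disc with three pie-shaped windows, 168 mm across, 5 mm thick), 20 mm to the blower's +x side of its middle, 162 mm above the bench. The lever turns about the vertical through it.
- choke (a joint): Lever angle in rad, growing counter-clockwise from above. 0: shut, 30 degrees to the +y side of the blower's -x; 0.524: half-open click; 1.047: fully open, rigid stop. Starts within 0 to 0.2 and stays where left. Some 1.3 N at the grip moves it freely; the click needs about 6 N to enter (0.25 to 0.39) and again to leave (0.53 to 0.67, then it jumps on to about 0.8).
- choke_grip (a point): Top centre of the lever's upright black grip: a cylinder 22 mm thick and 40 mm tall, 18 to 58 mm above the blower's top (its top is 220 mm above the bench). It is fixed, 112 mm from the pivot axis, on the end of a flat steel bar 16 mm wide whose upper face is 12 mm above the blower's top. Nothing else within 40 mm of the grip's path stands higher than 14 mm above the blower's top.
- half_mark (a point): Small dark index hole in the flat aluminium quadrant strip on the blower's top, 99 mm from the pivot axis along the blower's -x: the lever's bar lies over it when the choke is half open (the click).
- far_stop (a point): Top of the far stop pin: steel, 8 mm thick, 14 mm tall above the blower's top, 99 mm from the pivot axis at the blower's -y end of the quadrant strip. Fully open, the bar's side rests against it, the bar's middle line then being 7 degrees short of the pin. A like pin at the +y end stops the lever when shut.
- deck_jar: Squat glass jar with a flat white lid, 56 mm across, 69 mm tall, loose on the blower's top near its corner at -x, -y. Origin: centre of its underside.
- deck_flask: Conical glass culture flask with a black cap, 62 mm across, 112 mm tall, loose on the blower's top near its corner at +x, +y. Origin: centre of its underside.
- side_flask: Larger conical culture flask with a cork-coloured stopper, 71 mm across, 129 mm tall, loose on the bench on the blower's +y side. Origin: centre of its underside.
- tool_pot: Open steel pot, 68 mm across and 90 mm tall with instrument handles standing out of it to about 175 mm, loose on the bench on the blower's -y side. Origin: centre of its underside.
Things that resemble listed ones, but are neither listed nor needed, are in the scene too. Leave any purple or red look-alike of the side_flask alone. What is shaped like the deck_flask but blue is not meant.

How it is judged (in metres and radians):
On the way:
1. the choke lever is pushed by the fingers beyond the half-open click (value of joint choke above 0.8 rad and contact force between the fingers and choke above 0.3 N), for 0.1 s.
At the end, for the whole second after the job is handed in: The choke lever is at rest within 0.047 rad (5 mm at the grip) of its fully open stop, and the jar, the two flasks and the tool pot stand upright within 20 mm of where they stood (value of joint choke above 1 rad and velocity of joint choke below 0.05 rad/s and distance of each of deck_jar, deck_flask, side_flask, tool_pot from where it was at the start of the episode below 0.02 m and angle between each of deck_jar, deck_flask, side_flask, tool_pot's own z axis and vertical below 0.2 rad); the robot touches nothing.
It fails at once if the jar, a flask or the tool pot is shifted by more than 20 mm, lifted or carried (distance of any of deck_jar, deck_flask, side_flask, tool_pot from where it was at the start of the episode above 0.02 m).
It fails at once if the grip is taken between the fingers or dragged from its top instead of being pushed from its side (the grasp point between the finger pads lies over the grip while the fingers touch the lever) (horizontal distance between the grasp point and choke_grip below 0.01 m and contact force between the fingers and choke above 0.5 N).
It fails at once if the lever is forced with more than 50 N (contact force between the fingers and choke above 50 N).
It also fails if it takes over 32 s, if anything falls off the work surface, if the arm or the gripper's body presses on something with over 40 N, if the wrist force passes 120 N, or if a joint passes its speed limit or range.

## Working session

There is one attempt and no reset: what is moved stays moved. The work goes in short steps, Python scripts to look and compute and a tool call to move; the robot and the scene stay as the last step left them, time stands still between calls to the robot, and variables do not carry over. Pictures are saved under pics/ and viewed, about 8 in all and at most 12, crops included, and the job is handed in when it is done.

Besides the shell and the picture viewer there is one more tool, called after "Call:" in YAML: its name, and indented under it one key for each argument. apply_moves: Moves the arm, as the interface text tells. Its arguments: {"type":"object","properties":{"increments":{"type":"array","items":{"type":"object","properties":{"gripper":{"type":"number"},"delta_pos":{"type":"array","items":{"type":"number"}},"dr":{"type":"array","items":{"type":"number"}}}}}},"required":["increments"]}

```bash
mkdir -p pics
cat > h.py <<'E'
import numpy as np,cv2
from workcell import ctrl
def cap(n):
    d=ctrl.get_image(n); np.savez(f'{n}.npz',**d); return d
def world(d):
    K=np.array(d['mtx']);R=cv2.Rodrigues(np.array(d['rvec'],float))[0];t=np.array(d['tvec'],float).ravel()
    v,u=np.mgrid[:480,:640];z=d['range_z']
    c=np.stack([(u-K[0,2])/K[0,0]*z,(v-K[1,2])/K[1,1]*z,z],-1)
    return (c-t)@R
E
python3 - <<'E'
from h import *
for n in('scene','top'):
    d=cap(n); cv2.imwrite(f'pics/{n}0.png',d['img'][:,:,::-1])
o=ctrl.get_obs();print(o)
E
```

```text
{'t': 0.1, 'qpos': array([ 1.16599619e+00,  4.23767174e-01,  1.63052996e+00,  1.88711862e-05,
        1.08859429e+00, -1.89720201e-02]), 'qvel': array([ 0.00038345, -0.00129668, -0.00316178, -0.00044702,  0.00093239,
       -0.00154266]), 'joint_torque': array([-1.91027762e-04, -5.45609450e+01, -2.74325520e+01,  6.44361321e-02,
        1.89241249e-02, -5.45880926e-05]), 'ee_pos': array([234.98443266, 578.66432585, 230.01055159]), 'orientation': array([ 0.30170773,  1.54980895, -0.30370692]), 'ft_force': array([ 0.30400582, -0.09825321,  0.40229841]), 'moment': array([ 0.0213584 , -0.01848133,  0.02409576]), 'width': 87.72392112186976}
```

View pics/top0.png

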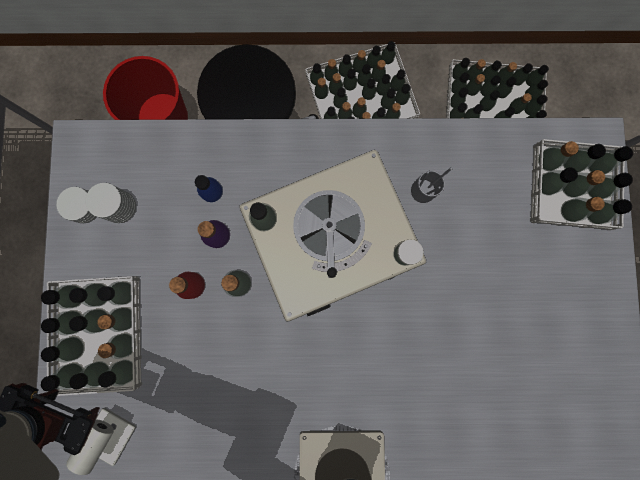

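View pics/scene0.png

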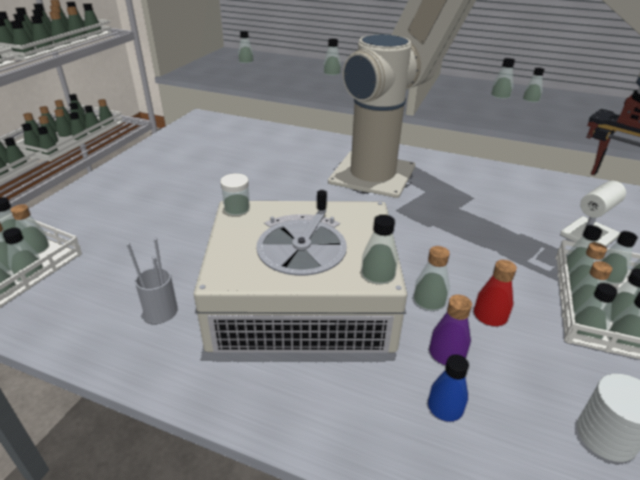

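The top view shows the blower centred at about (333,235), its pivot at (329,225), the black grip at (331,272), the jar at (409,252) and the deck flask at (263,215). The tool pot is at (430,185). In the scene view the lever's grip is at (321,200).

```bash
cat > m.py <<'E'
from h import *
d=cap('top');W=world(d);z=W[...,2];img=d['img'].astype(int)
roi=np.zeros((480,640),bool);roi[140:330,230:435]=1
m=(roi&(z>145)&(z<180)).astype(np.uint8)
c=max(cv2.findContours(m,0,2)[0],key=cv2.contourArea)
P=W[c[:,0,1],c[:,0,0],:2].astype(np.float32);r=cv2.minAreaRect(P)
print('rect',r,np.round(cv2.boxPoints(r)),'ztop',np.median(z[m>0]))
b=cv2.boxPoints(r);e=[b[1]-b[0],b[2]-b[1]]
s=min(e,key=np.linalg.norm);s=s*np.sign(s[0]);yaw=np.arctan2(s[1],s[0])
C=np.array(r[0]);ax=C+20*np.array([np.cos(yaw),np.sin(yaw)])
print('yaw',np.degrees(yaw),'axis',ax)
g=roi&(z>200)&(z<235)&(np.hypot(W[...,0]-ax[0],W[...,1]-ax[1])<135)&(img.sum(-1)<150)
v,u=np.nonzero(g);print('grip',g.sum(),u.mean(),v.mean(),W[g].mean(0),np.ptp(W[g],axis=0))
G=W[g].mean(0)[:2];q=G-ax;print('r',np.hypot(*q),'choke',(np.arctan2(q[1],q[0])-(yaw+np.pi-np.pi/6)+np.pi)%(2*np.pi)-np.pi)
for a in(0,.524,1.047):
    t=yaw+np.pi*5/6+a;print(a,ax+112*np.array([np.cos(t),np.sin(t)]))
j=roi&(z>215)&(img.min(-1)>150);print('jar',W[j].mean(0),j.sum())
E
python3 m.py
```

```text
rect ((606.3873901367188, 26.820053100585938), (300.8208312988281, 361.1905517578125), 22.532644271850586) [[ 398.  136.]
 [ 537. -198.]
 [ 815.  -82.]
 [ 676.  251.]] ztop 162.59194916722717
yaw 22.532642 axis [624.86061668  34.48424768]
grip 130 302.4153846153846 245.26923076923077 [572.24564068  96.0384978  216.50807318] [149.26706817 148.11654245  31.19605529]
r 80.97691897172618 choke -0.7332074385791527
0 [513.81048393  49.03991747]
0.524 [521.42777061  -8.47673559]
1.047 [556.71242332 -54.39670324]
jar [ 553.31280178 -134.66911076  261.41327164] 480
```

```bash
sed -i "s/^g=roi.*/g=roi\&(z>205)\&(z<230)\&(W[...,0]<560)\&(abs(W[...,1])<90)\&(img.sum(-1)<150)/; s/^j=.*/j=roi\&(z>215)\&(z<245)\&(img.min(-1)>120)\&(W[...,1]<-80);print('jar',np.median(W[j],0),np.ptp(W[j],axis=0),j.sum())/" m.py; python3 m.py
python3 - <<'E'
from h import *
print(ctrl.get_obs()['ee_pos'], cv2.Rodrigues(ctrl.get_obs()['orientation'])[0].round(3))
E
```

```text
rect ((606.321533203125, 27.1214599609375), (300.83233642578125, 360.66986083984375), 22.477502822875977) [[ 398.  136.]
 [ 536. -197.]
 [ 814.  -82.]
 [ 676.  251.]] ztop 162.56649494086355
yaw 22.477499 axis [624.80212784  34.76787233]
grip 67 331.64179104477614 271.9850746268657 [512.04690643  30.98737988 218.90515316] [17.90312885 19.86591795 14.44497852]
r 112.81858037853463 choke 0.16480825284865297
0 [513.76605606  49.43042231]
0.524 [521.32797623  -8.0935359 ]
1.047 [556.56839371 -54.04743528]
jar [ 556.59730473 -141.77779395  230.85792178] [55.118649   54.03196128  9.19312159] 486
[235.01169503 578.77572368 230.22014004] [[-0.     0.376  0.927]
 [-0.001  0.927 -0.376]
 [-1.    -0.001 -0.   ]]
```

The measurements agree with the given sizes: box 301x361 mm, top at 162.6 mm, grip radius 112.8 mm, lever at about 0.165 rad. Next I rise, cross over with the gripper shut, then turn so tool z lies along the push tangent.

Call:
apply_moves:
  increments:
    - {"gripper": 0, "delta_pos": [-1.4, -1.8, 2.26], "dr": [0, 0, 0]}
    - {"gripper": 0, "delta_pos": [-1.4, -1.8, 2.26], "dr": [0, 0, 0]}
    - {"gripper": 0, "delta_pos": [-1.4, -1.8, 2.26], "dr": [0, 0, 0]}
    - {"gripper": 0, "delta_pos": [-1.4, -1.8, 2.26], "dr": [0, 0, 0]}
    - {"gripper": 0, "delta_pos": [-1.4, -1.8, 2.26], "dr": [0, 0, 0]}

```text
t: 0.62
ee_pos: [306.3, 451.8, 301.1]
orientation: [0.302, 1.55, -0.303]
ft_force: [0.4, 0.4, 0.0]
width: 57.9
```

Call:
apply_moves:
  increments:
    - {"gripper": 0, "delta_pos": [0, -1.8, 2.26], "dr": [0, 0, 0]}
    - {"gripper": 0, "delta_pos": [0, -1.8, 2.26], "dr": [0, 0, 0]}
    - {"gripper": 0, "delta_pos": [0, -1.8, 2.26], "dr": [0, 0, 0]}
    - {"gripper": 0, "delta_pos": [0, -1.8, 2.26], "dr": [0, 0, 0]}
    - {"gripper": 0, "delta_pos": [0, -1.8, 2.26], "dr": [0, 0, 0]}

```text
t: 1.03
ee_pos: [377.2, 325.9, 300.7]
orientation: [0.303, 1.549, -0.303]
ft_force: [-0.1, -0.4, -0.2]
width: 24.6
```

Call:
apply_moves:
  increments:
    - {"gripper": 0, "delta_pos": [0, -1.8, 2.26], "dr": [0, 0, 0]}
    - {"gripper": 0, "delta_pos": [0, -1.8, 2.26], "dr": [0, 0, 0]}
    - {"gripper": 0, "delta_pos": [0, -1.8, 2.26], "dr": [0, 0, 0]}
    - {"gripper": 0, "delta_pos": [0, -1.8, 2.26], "dr": [0, 0, 0]}
    - {"gripper": 0, "delta_pos": [0, -1.8, 2.26], "dr": [0, 0, 0]}

```text
t: 1.45
ee_pos: [448.0, 200.0, 300.7]
orientation: [0.303, 1.55, -0.303]
ft_force: [0.9, 0.9, 0.5]
width: 0.6
```

Call:
apply_moves:
  increments:
    - {"gripper": 0, "delta_pos": [0, -1.8, 2.26], "dr": [0, 0, 0]}
    - {"gripper": 0, "delta_pos": [0, -1.8, 2.26], "dr": [0, 0, 0]}
    - {"gripper": 0, "delta_pos": [0, -1.8, 2.26], "dr": [0, 0, 0]}
    - {"gripper": 0, "delta_pos": [0, -1.8, 2.26], "dr": [0, 0, 0]}
    - {"gripper": 0, "delta_pos": [0, -1.8, 2.26], "dr": [0, 0, 0]}

```text
t: 1.87
ee_pos: [518.9, 74.0, 300.7]
orientation: [0.303, 1.55, -0.303]
ft_force: [1.3, -0.4, 0.4]
width: 0.6
```

Call:
apply_moves:
  increments:
    - {"gripper": 0, "delta_pos": [0, 0, 0], "dr": [0.12, 0, 0]}
    - {"gripper": 0, "delta_pos": [0, 0, 0], "dr": [0.12, 0, 0]}
    - {"gripper": 0, "delta_pos": [0, 0, 0], "dr": [0.12, 0, 0]}
    - {"gripper": 0, "delta_pos": [0, 0, 0], "dr": [0.12, 0, 0]}
    - {"gripper": 0, "delta_pos": [0, 0, 0], "dr": [0.12, 0, 0]}

```text
t: 2.28
ee_pos: [518.3, 75.2, 300.5]
orientation: [0.773, 1.429, -0.773]
ft_force: [0.2, 0.1, 1.2]
width: 0.6
```

Call:
apply_moves:
  increments:
    - {"gripper": 0, "delta_pos": [0, 0, 0], "dr": [0.12, 0, 0]}
    - {"gripper": 0, "delta_pos": [0, 0, 0], "dr": [0.12, 0, 0]}
    - {"gripper": 0, "delta_pos": [0, 0, 0], "dr": [0.12, 0, 0]}
    - {"gripper": 0, "delta_pos": [0, 0, 0], "dr": [0.12, 0, 0]}
    - {"gripper": 0, "delta_pos": [0, 0, 0], "dr": [0.12, 0, 0]}

```text
t: 2.7
ee_pos: [518.3, 75.4, 300.5]
orientation: [1.224, 1.199, -1.225]
ft_force: [-0.0, 0.7, 0.5]
width: 0.4
```

```bash
cat > s.py <<'E'
from h import *
o=ctrl.get_obs();R=cv2.Rodrigues(o['orientation'])[0];p=o['ee_pos']
ax=np.array([624.8,34.8]);yaw=np.radians(22.48);q=p[:2]-ax;rho=np.hypot(*q);D=24
th=(np.arctan2(q[1],q[0])-yaw-5*np.pi/6)%(2*np.pi); th=(th+np.pi)%(2*np.pi)-np.pi
ztan=(np.arctan2(R[1,2],R[0,2])-yaw-np.pi*5/6-np.pi/2+np.pi)%(2*np.pi)-np.pi
c,s=np.cos(yaw+5*np.pi/6+ztan),np.sin(yaw+5*np.pi/6+ztan)
print('t',o['t'],'p',p.round(1),'tool-z theta',ztan.round(3),'radial',(q@[c,s]).round(1),'tang',(q@[-s,c]).round(1),'f',o['ft_force'].round(1),'w',o['width'],'tilt',R[:,0].round(3))
E
python3 s.py
python3 - <<'E'
from h import *
d=cap('scene'); cv2.imwrite('pics/s1.png',cv2.resize(d['img'][100:340,160:480,::-1],(800,600)))
E
```

```text
t 2.7 p [518.3  75.4 300.5] tool-z theta 0.11 radial 107.3 tang -38.4 f [-0.   0.7  0.5] w 0.4340939701993248 tilt [-0. -0. -1.]
```

View pics/s1.png

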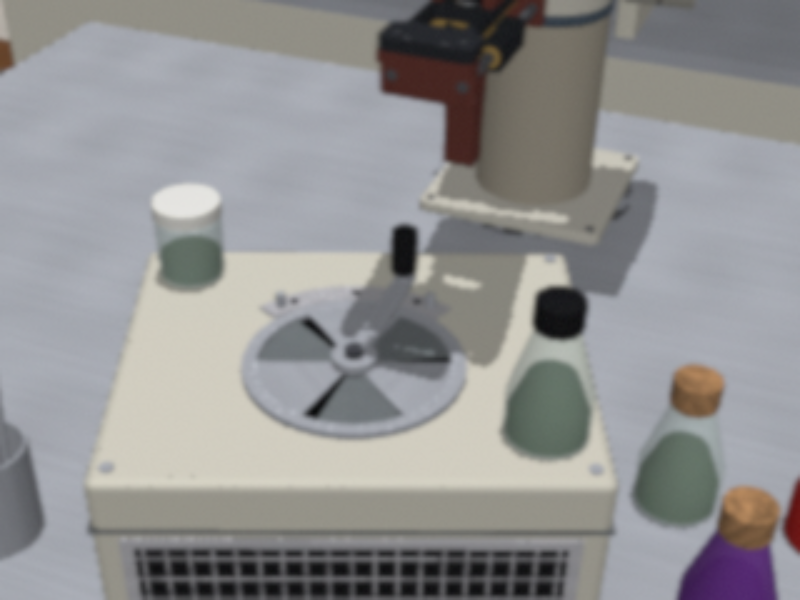

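The shut fingers stand on the +y side of the grip (crop pixel 460,160 against the grip at 403,250). Nothing is beneath them apart from the bare blower top, so I go down beside the grip.

Call:
apply_moves:
  increments:
    - {"gripper": 0, "delta_pos": [2.05, -0.1, 0], "dr": [0, 0, 0]}
    - {"gripper": 0, "delta_pos": [2.05, -0.1, 0], "dr": [0, 0, 0]}
    - {"gripper": 0, "delta_pos": [2.05, -0.1, 0], "dr": [0, 0, 0]}
    - {"gripper": 0, "delta_pos": [2.05, -0.1, 0], "dr": [0, 0, 0]}
    - {"gripper": 0, "delta_pos": [2.05, -0.1, 0], "dr": [0, 0, 0]}

```text
t: 3.17
ee_pos: [513.3, 75.5, 197.3]
orientation: [1.218, 1.203, -1.218]
ft_force: [0.1, -0.2, 0.1]
width: 0.7
```

Call:
apply_moves:
  increments:
    - {"gripper": 0, "delta_pos": [0, 0, 0.3], "dr": [0, 0, 0]}
    - {"gripper": 0, "delta_pos": [0, 0, 0.3], "dr": [0, 0, 0]}
    - {"gripper": 0, "delta_pos": [0, 0, 0.3], "dr": [0, 0, 0]}
    - {"gripper": 0, "delta_pos": [0, 0, 0.3], "dr": [0, 0, 0]}
    - {"gripper": 0, "delta_pos": [0, 0, 0.3], "dr": [0, 0, 0]}

```text
t: 3.58
ee_pos: [514.1, 60.1, 199.5]
orientation: [1.221, 1.201, -1.218]
ft_force: [0.1, 0.8, 0.2]
width: 0.1
```

```bash
python3 s.py
```

```text
t 3.5833 p [514.1  60.1 199.5] tool-z theta 0.117 radial 111.1 tang -23.7 f [0.1 0.8 0.2] w 0.13541216439127204 tilt [ 0.002  0.    -1.   ]
```

Call:
apply_moves:
  increments:
    - {"gripper": 0, "delta_pos": [0, -0.07, 0.33], "dr": [-0.03, 0, 0]}
    - {"gripper": 0, "delta_pos": [0, -0.07, 0.33], "dr": [-0.03, 0, 0]}
    - {"gripper": 0, "delta_pos": [0, -0.07, 0.33], "dr": [-0.03, 0, 0]}
    - {"gripper": 0, "delta_pos": [0, -0.07, 0.33], "dr": [-0.03, 0, 0]}
    - {"gripper": 0, "delta_pos": [0, -0.07, 0.33], "dr": [-0.03, 0, 0]}

```text
t: 4.0
ee_pos: [511.0, 43.7, 199.2]
orientation: [1.109, 1.27, -1.107]
ft_force: [0.3, 0.7, -0.7]
width: 0.7
```

Call:
apply_moves:
  increments:
    - {"gripper": 0, "delta_pos": [0, -0.07, 0.33], "dr": [-0.03, 0, 0]}
    - {"gripper": 0, "delta_pos": [0, -0.07, 0.33], "dr": [-0.03, 0, 0]}
    - {"gripper": 0, "delta_pos": [0, -0.07, 0.33], "dr": [-0.03, 0, 0]}
    - {"gripper": 0, "delta_pos": [0, -0.07, 0.33], "dr": [-0.03, 0, 0]}
    - {"gripper": 0, "delta_pos": [0, -0.07, 0.33], "dr": [-0.03, 0, 0]}

```text
t: 4.42
ee_pos: [510.6, 27.6, 199.2]
orientation: [0.997, 1.331, -0.994]
ft_force: [-0.4, 3.9, 0.4]
width: 0.5
```

```bash
python3 s.py
python3 - <<'E'
from h import *
d=cap('scene'); cv2.imwrite('pics/s2.png',cv2.resize(d['img'][100:340,160:480,::-1],(800,600)))
E
```

```text
t 4.4167 p [510.6  27.6 199.2] tool-z theta 0.418 radial 111.6 tang -25.4 f [-0.4  3.9  0.4] w 0.4515492713335706 tilt [ 0.001  0.002 -1.   ]
```

View pics/s2.png

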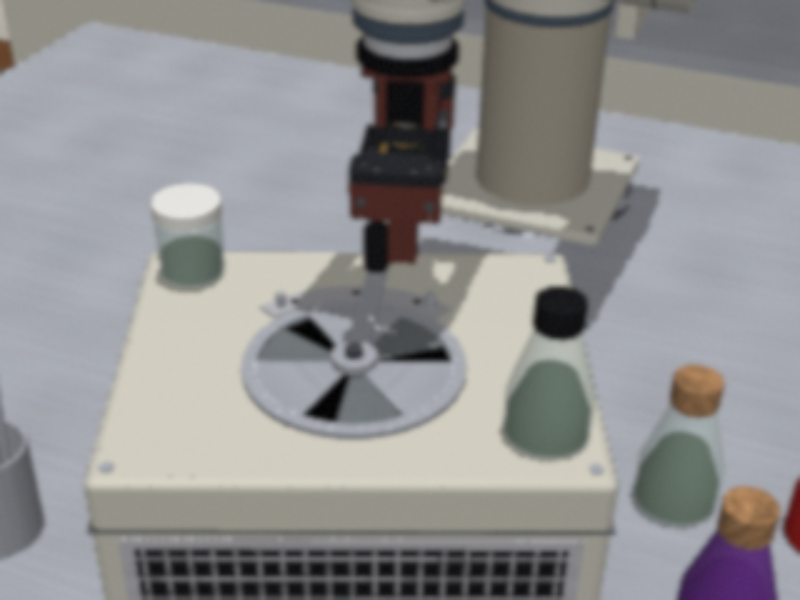

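The fingertips are against the side of the grip (crop pixel 376,245), and the lever has turned and the intake windows are opening. The force is small, so I continue round the arc.

Call:
apply_moves:
  increments:
    - {"gripper": 0, "delta_pos": [0, -0.07, 0.34], "dr": [-0.03, 0, 0]}
    - {"gripper": 0, "delta_pos": [0, -0.07, 0.34], "dr": [-0.03, 0, 0]}
    - {"gripper": 0, "delta_pos": [0, -0.07, 0.34], "dr": [-0.03, 0, 0]}
    - {"gripper": 0, "delta_pos": [0, -0.07, 0.34], "dr": [-0.03, 0, 0]}
    - {"gripper": 0, "delta_pos": [0, -0.07, 0.34], "dr": [-0.03, 0, 0]}

```text
t: 4.88
ee_pos: [513.2, 9.6, 199.1]
orientation: [0.883, 1.383, -0.882]
ft_force: [0.5, 1.9, 0.7]
width: 0.4
```

Call:
apply_moves:
  increments:
    - {"gripper": 0, "delta_pos": [0, -0.07, 0.34], "dr": [-0.03, 0, 0]}
    - {"gripper": 0, "delta_pos": [0, -0.07, 0.34], "dr": [-0.03, 0, 0]}
    - {"gripper": 0, "delta_pos": [0, -0.07, 0.34], "dr": [-0.03, 0, 0]}
    - {"gripper": 0, "delta_pos": [0, -0.07, 0.34], "dr": [-0.03, 0, 0]}
    - {"gripper": 0, "delta_pos": [0, -0.07, 0.34], "dr": [-0.03, 0, 0]}

```text
t: 5.3
ee_pos: [517.8, -6.4, 199.1]
orientation: [0.769, 1.431, -0.767]
ft_force: [-0.6, 2.3, 1.1]
width: 0.5
```

Call:
apply_moves:
  increments:
    - {"gripper": 0, "delta_pos": [0, -0.07, 0.34], "dr": [-0.03, 0, 0]}
    - {"gripper": 0, "delta_pos": [0, -0.07, 0.34], "dr": [-0.03, 0, 0]}
    - {"gripper": 0, "delta_pos": [0, -0.07, 0.34], "dr": [-0.03, 0, 0]}
    - {"gripper": 0, "delta_pos": [0, -0.07, 0.34], "dr": [-0.03, 0, 0]}
    - {"gripper": 0, "delta_pos": [0, -0.07, 0.34], "dr": [-0.03, 0, 0]}

```text
t: 5.72
ee_pos: [525.6, -22.6, 199.0]
orientation: [0.653, 1.469, -0.652]
ft_force: [-0.4, 1.7, -0.3]
width: 0.3
```

```bash
python3 s.py
python3 - <<'E'
from h import *
d=cap('scene'); cv2.imwrite('pics/s3.png',cv2.resize(d['img'][100:340,160:480,::-1],(800,600)))
E
```

```text
t 5.7167 p [525.6 -22.6 199. ] tool-z theta 0.867 radial 112.1 tang -24.1 f [-0.4  1.7 -0.3] w 0.31870456531883534 tilt [ 0.001  0.    -1.   ]
```

View pics/s3.png

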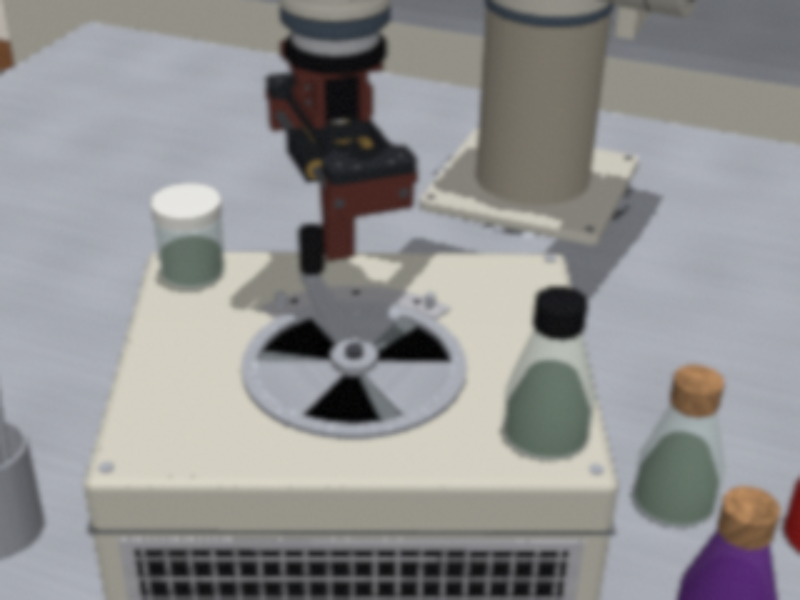

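The lever is past the click at about 0.85 rad (grip at crop pixel 312,248), with the jar well clear. I push the rest more slowly.

Call:
apply_moves:
  increments:
    - {"gripper": 0, "delta_pos": [0, -0.05, 0.23], "dr": [-0.02, 0, 0]}
    - {"gripper": 0, "delta_pos": [0, -0.05, 0.23], "dr": [-0.02, 0, 0]}
    - {"gripper": 0, "delta_pos": [0, -0.05, 0.23], "dr": [-0.02, 0, 0]}
    - {"gripper": 0, "delta_pos": [0, -0.05, 0.23], "dr": [-0.02, 0, 0]}
    - {"gripper": 0, "delta_pos": [0, -0.05, 0.23], "dr": [-0.02, 0, 0]}

```text
t: 6.18
ee_pos: [531.5, -32.6, 198.3]
orientation: [0.574, 1.493, -0.574]
ft_force: [-1.0, 0.7, 0.5]
width: -0.1
```

Call:
apply_moves:
  increments:
    - {"gripper": 0, "delta_pos": [0, -0.02, 0.11], "dr": [-0.01, 0, 0]}
    - {"gripper": 0, "delta_pos": [0, -0.02, 0.11], "dr": [-0.01, 0, 0]}
    - {"gripper": 0, "delta_pos": [0, -0.02, 0.11], "dr": [-0.01, 0, 0]}
    - {"gripper": 0, "delta_pos": [0, -0.02, 0.11], "dr": [-0.01, 0, 0]}
    - {"gripper": 0, "delta_pos": [0, -0.02, 0.11], "dr": [-0.01, 0, 0]}

```text
t: 6.6
ee_pos: [534.7, -36.9, 198.1]
orientation: [0.536, 1.504, -0.536]
ft_force: [-1.6, 0.2, 1.2]
width: 0.8
```

```bash
python3 s.py
```

```text
t 6.6 p [534.7 -36.9 198.1] tool-z theta 1.017 radial 112.5 tang -24.4 f [-1.6  0.2  1.2] w 0.7539474247278413 tilt [-0. -0. -1.]
```

Call:
apply_moves:
  increments:
    - {"gripper": 0, "delta_pos": [0, 0, 0.06], "dr": [0, 0, 0]}
    - {"gripper": 0, "delta_pos": [0, 0, 0.06], "dr": [0, 0, 0]}
    - {"gripper": 0, "delta_pos": [0, 0, 0.06], "dr": [0, 0, 0]}
    - {"gripper": 0, "delta_pos": [0, 0, 0.06], "dr": [0, 0, 0]}
    - {"gripper": 0, "delta_pos": [0, 0, 0], "dr": [0, 0, 0]}

```text
t: 7.02
ee_pos: [536.7, -38.3, 198.1]
orientation: [0.537, 1.503, -0.537]
ft_force: [-1.3, -0.4, -0.6]
width: -0.1
```

```bash
python3 s.py;python3 m.py|grep -A5 grip
```

```text
t 7.0167 p [536.7 -38.3 198.1] tool-z theta 1.016 radial 112.4 tang -21.8 f [-1.3 -0.4 -0.6] w -0.10402951262199005 tilt [-0. -0. -1.]m.py:13: RuntimeWarning: Mean of empty slice.
  v,u=np.nonzero(g);print('grip',g.sum(),u.mean(),v.mean(),W[g].mean(0),np.ptp(W[g],axis=0))
  ret = ret.dtype.type(ret / rcount)
  ret = um.true_divide(
Traceback (most recent call last):
  File "m.py", line 13, in <module>
    v,u=np.nonzero(g);print('grip',g.sum(),u.mean(),v.mean(),W[g].mean(0),np.ptp(W[g],axis=0))
                                                                          ~~~~~~^^^^^^^^^^^^^
ValueError: zero-size array to reduction operation maximum which has no identity
```

Call:
apply_moves:
  increments:
    - {"gripper": 0, "delta_pos": [0, 0, 0.06], "dr": [0, 0, 0]}
    - {"gripper": 0, "delta_pos": [0, 0, 0.06], "dr": [0, 0, 0]}
    - {"gripper": 0, "delta_pos": [0, 0, 0.06], "dr": [0, 0, 0]}
    - {"gripper": 0, "delta_pos": [0, 0, 0.06], "dr": [0, 0, 0]}
    - {"gripper": 0, "delta_pos": [0, 0, 0], "dr": [0, 0, 0]}

```text
t: 7.48
ee_pos: [538.7, -39.9, 198.2]
orientation: [0.537, 1.503, -0.537]
ft_force: [-1.4, 0.1, 0.1]
width: 0.3
```

```bash
python3 s.py
python3 - <<'E'
from h import *
d=cap('scene'); cv2.imwrite('pics/s4.png',cv2.resize(d['img'][160:280,220:380,::-1],(800,600),interpolation=cv2.INTER_CUBIC))
E
```

```text
t 7.4833 p [538.7 -39.9 198.2] tool-z theta 1.016 radial 112.3 tang -19.3 f [-1.4  0.1  0.1] w 0.28899997435489977 tilt [ 0. -0. -1.]
```

View pics/s4.png

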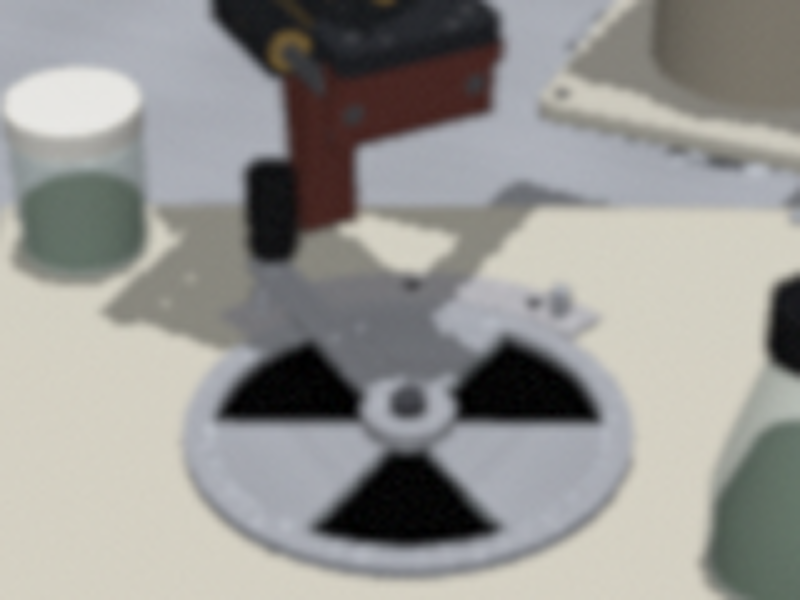

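The lever (grip at crop pixel 270,210) is nearly at the stop and the windows are almost fully open. The force is still only friction, so I nudge on until it rises.

Call:
apply_moves:
  increments:
    - {"gripper": 0, "delta_pos": [0, 0, 0.04], "dr": [0, 0, 0]}
    - {"gripper": 0, "delta_pos": [0, 0, 0.04], "dr": [0, 0, 0]}
    - {"gripper": 0, "delta_pos": [0, 0, 0.04], "dr": [0, 0, 0]}
    - {"gripper": 0, "delta_pos": [0, 0, 0], "dr": [0, 0, 0]}
    - {"gripper": 0, "delta_pos": [0, 0, 0], "dr": [0, 0, 0]}

```text
t: 7.95
ee_pos: [539.1, -40.2, 198.1]
orientation: [0.537, 1.504, -0.537]
ft_force: [-5.0, 3.2, 1.3]
width: 0.6
```

The force has risen to 6 N and the motion is blocked, so the lever is at the stop. I back straight off, then go up and away.

Call:
apply_moves:
  increments:
    - {"gripper": 0, "delta_pos": [0, 0, -0.5], "dr": [0, 0, 0]}
    - {"gripper": 0, "delta_pos": [0, 0, -1], "dr": [0, 0, 0]}
    - {"gripper": 0, "delta_pos": [0, 0, -1], "dr": [0, 0, 0]}
    - {"gripper": 0, "delta_pos": [-2, 0, 0], "dr": [0, 0, 0]}
    - {"gripper": 0, "delta_pos": [-3, 0, 0], "dr": [0, 0, 0]}

```text
t: 8.37
ee_pos: [517.4, -23.9, 246.3]
orientation: [0.535, 1.509, -0.538]
ft_force: [0.4, -0.1, 0.3]
width: 0.6
```

Call:
apply_moves:
  increments:
    - {"gripper": 0, "delta_pos": [-3, 0, 0], "dr": [0, 0, 0]}
    - {"gripper": 0, "delta_pos": [-3, 0, -1], "dr": [0, 0, 0]}
    - {"gripper": 0, "delta_pos": [0, 0, -3], "dr": [0, 0, 0]}
    - {"gripper": 0, "delta_pos": [0, 0, -3], "dr": [0, 0, 0]}
    - {"gripper": 0, "delta_pos": [0, 0, -3], "dr": [0, 0, 0]}

```text
t: 8.78
ee_pos: [441.6, 39.4, 308.7]
orientation: [0.538, 1.501, -0.536]
ft_force: [-0.3, 1.1, -0.8]
width: 0.6
```

Call:
apply_moves:
  increments:
    - {"gripper": 0, "delta_pos": [0, 0, -3], "dr": [0, 0, 0]}
    - {"gripper": 0, "delta_pos": [0, 0, -3], "dr": [0, 0, 0]}
    - {"gripper": 0, "delta_pos": [0, 0, -3], "dr": [0, 0, 0]}
    - {"gripper": 0, "delta_pos": [0, 0, -2], "dr": [0, 0, 0]}
    - {"gripper": 0, "delta_pos": [0, 0, 0], "dr": [0, 0, 0]}

```text
t: 9.2
ee_pos: [354.5, 109.6, 308.0]
orientation: [0.535, 1.504, -0.534]
ft_force: [-0.1, 0.3, -0.2]
width: 0.5
```

```bash
sed -i 's/W\[...,0\]<560)/W[...,0]<580)/' m.py; python3 s.py; python3 m.py
python3 - <<'E'
from h import *
d=np.load('top.npz'); a=d['img'][:,:,::-1][130:340,180:460]
cv2.imwrite('pics/t5.png',cv2.resize(a,(800,600)))
E
```

```text
t 9.2 p [354.5 109.6 308. ] tool-z theta 1.019 radial 112.5 tang -256.9 f [-0.1  0.3 -0.2] w 0.46543742017454387 tilt [-0.  0. -1.]
rect ((606.3671875, 26.863265991210938), (300.54931640625, 360.7208251953125), 22.575796127319336) [[ 398.  136.]
 [ 537. -197.]
 [ 814.  -82.]
 [ 676.  251.]] ztop 162.44868503024944
yaw 22.5758 axis [624.83463669  34.54137325]
grip 69 369.1449275362319 252.20289855072463 [555.44389596 -52.419513   218.95158359] [19.41767785 17.85364622 12.72104623]
r 111.25318259321845 choke 1.0268813506607968
0 [513.77357101  49.01340199]
0.524 [521.43416977  -8.49749851]
1.047 [556.75338364 -54.39086246]
jar [ 556.6139345  -141.53814119  230.87599394] [54.99826298 54.81929464  9.04281822] 489
```

View pics/t5.png

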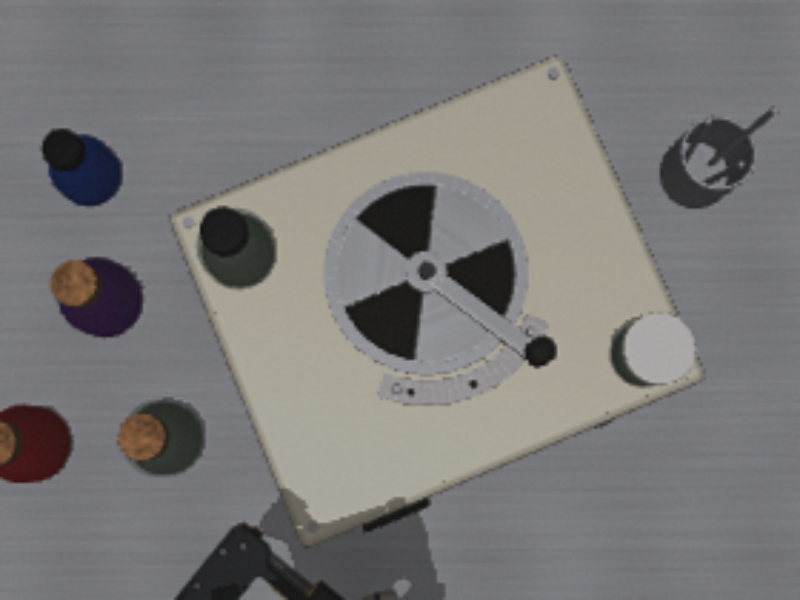

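The lever (grip at crop pixel 540,350) lies against the far stop pin. It measures 1.03 rad with about 0.02 rad uncertainty. The jar, both flasks and the pot stand unmoved, and the arm is clear, so I hand in.

```bash
python3 -c "
from workcell import ctrl;print(ctrl.close_job())"
```

```text
the job is handed in; nothing more can be done
None
```

The choke lever is pushed fully open. With the closed fingertips against the side of the grip, I moved it past the half-open click until it stopped against the far pin. I then backed the arm off clear, and the job was handed in about 9 s into the 32 s allowed.

- **At the stop:** the measured force rose from about 1.4 N to about 6 N and the motion was blocked. The force readings at the end of each move never went above about 6 N.
- **Lever angle:** the last top view gave 1.03 rad, a little under the nominal 1.047. That gap is within my estimated camera error of about 0.02 rad, and the picture shows the bar against the pin.
- **Other items:** the jar measured within 0.3 mm of where it started. The two flasks and the tool pot I checked only by eye; they look upright and unmoved.
- **Failed check:** one top-view measurement during the push failed because the arm hid the grip. I used the scene camera and the force reading instead.

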